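Bring the red-capped screw jar to the front of the carousel with the turning pin

ROBOT

A 7-joint arm with a two-finger parallel gripper is mounted at the origin on the work surface; the furniture and walls round the work are solid. World frame = base frame: x ahead of the robot, y to its left, z up, the work surface at z = 0. Lengths are in m, angles in rad, forces in N, time in s.
With the tool pointing down it reaches from about 0.4 to 0.75 m from the base axis. Payload 19.5 kg.
Tool frame: the origin (TCP) lies at the very end of the fingers, on their centre line; the grasp point (between the pads) lies 19 mm behind it; z points along the fingers, y is the line along which they close (so a half turn about z gives the same grasp; the last joint's range is limited). The gripper opens to 85 mm and grips with 20 to 120 N. Pads are 22 mm wide; open, the fingers measure 114 mm over their backs; the gripper's body (76 mm by 85 mm) begins 54 mm behind the grasp point. The pads swing forward as they close: fully open they stand 13 mm farther back than shut.
Start: joints at [1.18, 0.707, -0.028, 1.485, 0.022, 0.951, -0.075], TCP at [0.197, -0.54, 0.231] pointing down, gripper open.
Joint ranges: [-2.71, 2.71], [-0.32, 2.16], [-1.57, 1.52], [0, 2.45], [-1.46, 4.6], [0, 2.02], [-2.83, 2.83]. Speed limits (rad/s): [1.89, 1.89, 2.57, 2.57, 3.01, 3.01, 3.01].

INTERFACE

Orientations are given as a rotation vector (axis times angle).
In Python, from bench import robot gives the robot as it stands. Calls block until the motion is done:
- robot.move_pose(position, orientation): joint-space move of the TCP to a pose.
- robot.movel(position, rotation=None, feed=0.15): straight line of the TCP; rotation=None keeps the orientation; feed is the mean speed in m/s.
- robot.set_joints(angles): joint-space move.
- robot.grip(opening): finger opening in m; the grip force is fixed at half the most; returns when the fingers have stopped.
- robot.dwell(seconds).
- robot.inverse_kinematics(position, orientation): joint angles nearest the present ones, or None.
- robot.sense(): the state.
- robot.get_image(name): name is "scene" or "top"; returns (picture, depth): 384x512x3 uint8, blue, green, red; 384x512 float32, m along the optical axis (not along the pixel's ray), 0 where there is no reading.
- robot.camera_info(name): a dict with "camera_matrix" (3x3 intrinsics, pixels), "rvec" (rotation vector, rad) and "tvec" (3), from world to camera coordinates, as OpenCV has them. Camera axes: x right, y down, z forward; pixel columns grow to the right and rows downward; lengths in m; the calibration is good to about 2 mm. A picture is of the moment at which its call begins. camera_info takes no time and is no camera call.
A pose or a line that the arm cannot do raises robot.Unreachable and nothing moves.
- robot.finish_job(): hands the job in; it is judged then, once.
Trained networks look in the newest picture that a camera, given by its name, has taken for a name from the list of things; names that differ only in an ending like _2 or _b are one class to them, and where a whole thing is asked for, a point or a joint stands for the part that bears it (a point fixed in the world has none). Each returns a list of dicts, best first, with "confidence" (0 to 1); they miss things now and then, are a little off and sometimes report something else, mostly with a low value. They report only what shows in the picture. A call takes as long as a camera call. They do not tell look-alikes from the thing itself.
- robot.boxes_of(camera, query): "at" ([column, row] in pixels, amid what is visible of it).
The state is a dict: "time_s": time; "joint_positions": joint angles; "qvel": joint speeds; "tau": joint torques, N m; "tool_pos": TCP position; "tool_rot": TCP orientation; "force": force on the tool from outside, world axes, zero at the start; "ft_torque": the same for the moment, N m; "finger_gap": finger opening in m; "gripper_force": force on a finger pad.
Only numpy, scipy, OpenCV 4.12 (cv2) and the standard library are available. Lean on these libraries where they do the work, as an engineer would, in place of code of your own. Each camera call takes 0.05 s, during which the arm holds its last target. There are 200 camera calls.

TASK

Take the orange-handled turning pin out of its wooden holder and push its steel end fully home, down to the collar, through the hole in the carousel's yellow lug. Then, touching the carousel with nothing but the pin, turn it by the pin until the red-capped jar stands squarely in line with the yellow arrow, and finish still gripping the upright pin in the hole, holding the turntable still there. Leave everything else on the bench where it is.

Things in the scene. Friction and masses are not known exactly. Their poses are not given: they have to be found in the camera images.
- carousel_base: Fixed round dark steel base of the screw-jar carousel, 210 mm across, 12 mm high; origin on the turning axis at the bench surface, z up. A tongue 40 mm wide, 8 mm high runs out 175 mm from the axis along the base's own -x (roughly towards the robot); a yellow arrow on it points at the turntable and marks the front.
- turntable: Wooden disc 188 mm across, top 33 mm above the bench, turns without stops about the base's vertical axis; a little stiff (0.12 N m), stays where left. Fixed on it: four jars 49 mm across, one red cap, three grey, tops 84 mm above the bench, and a yellow lug reaching 132 mm from the axis, 45 degrees anticlockwise (seen from above) of the red-capped jar. Origin on the axis, bench level.
- drive_hole (a point): Centre of the mouth of the vertical through hole in the yellow lug, 15 mm diameter with a small chamfer, 112 mm from the turning axis, in the lug's top face 34 mm above the bench. The lug is 14 mm thick.
- red_jar (a point): Centre of the top of the red-capped jar, 60 mm from the turning axis, 84 mm above the bench.
- front_place (a point): Fixed point on the base: where the centre of the top of the red-capped jar lies when that jar faces the front exactly, in line with the yellow arrow (60 mm from the axis, 84 mm above the bench).
- turning_pin: Loose upright pin, 0.14 kg, 130 mm long; origin at the centre of its lower end, z up to the handle. 12 mm steel shaft, lowest 6 mm tapered to 7 mm; collar 26 mm across, 22 to 27 mm up; orange round handle 22 mm across from 80 to 130 mm up, to grip from above. Home in a hole, the collar rests on the rim; the round pin can turn in the hole.
- pin_tip (a point): Centre of the pin's lower end (the body's origin).
- pin_holder: Dark wooden block 60x60x30 mm, fixed to the bench; the pin stands in the 15 mm hole at its centre, collar on the block's top, lower end 8 mm above the bench, handle from 88 to 138 mm. Origin under the centre.
- block_plane: Bystander: small black hand plane, 50x173x65 mm, loose on the bench; origin under its centre; to be left alone.
- offcut_1: Bystander: brown wood offcut, 45x120x45 mm, loose on the bench; origin under its centre; to be left alone.
- tape_measure: Bystander: yellow tape measure, 34x93x72 mm, loose on the bench; origin under its centre; to be left alone.
Not all that is in view belongs to the job. There is more than one size of the turning_pin; the one meant has the size given above.

How it is judged:
By the outcome, as a careful person would: the job done as asked, in the order asked, and still so for the second after the job is handed in, while the arm keeps its last pose, push and grip.
It also fails if it takes over 54 s, if anything falls off the work surface, if the arm or the gripper's body presses on something with over 40 N, if the wrist force passes 120 N, or if a joint passes its speed limit or range.

## Working session

There is one attempt and no reset: what is moved stays moved. The work goes in short steps, each a Python script; the robot and the scene stay as the last script left them, time stands still between calls to the robot, and variables do not carry over. Pictures are saved under pics/ and viewed, at most 10 in all, crops included, and the job is handed in when it is done.

```bash
mkdir -p pics; ls; cat > h.py <<'E'
import numpy as np, cv2
from bench import robot
def cam(n):
    c=robot.camera_info(n); K=np.array(c["camera_matrix"]);R=cv2.Rodrigues(np.array(c["rvec"],float))[0];t=np.array(c["tvec"],float).ravel()
    return K,R,t
def cloud(n,d):
    K,R,t=cam(n); v,u=np.mgrid[:d.shape[0],:d.shape[1]]
    p=np.stack([(u-K[0,2])/K[0,0]*d,(v-K[1,2])/K[1,1]*d,d],-1)
    return (p-t)@R
def ray(n,px,z):
    K,R,t=cam(n); r=R.T@np.linalg.inv(K)@[px[0],px[1],1]; o=-R.T@t
    return o+r*(z-o[2])/r[2]
def proj(n,p):
    K,R,t=cam(n); q=K@(R@np.array(p)+t); return q[:2]/q[2]
E
python3 - <<'E'
from h import *
for n in("scene","top"):
    i,d=robot.get_image(n); cv2.imwrite(f"pics/{n}0.png",i); np.save(f"pics/{n}0.npy",d); c=cloud(n,d)
    K,R,t=cam(n); print(n,K[0,0],-R.T@t)
    for q in("turning_pin","pin_holder","carousel_base","turntable","drive_hole","red_jar","block_plane","offcut_1","tape_measure"):
        for b in robot.boxes_of(n,q)[:3]:
            u,v=map(int,b["at"]); print(q,b["at"],round(b["confidence"],2),c[v,u].round(3))
s=robot.sense();print(s["time_s"],s["tool_rot"],s["force"],s["finger_gap"])
E
```

```text
pics
scene 451.0432448012364 [-0.01485518 -1.13521387  0.8502096 ]
turning_pin [298.4, 242.1] 0.54 [ 0.549 -0.356  0.049]
turning_pin [282.9, 214.4] 0.47 [ 0.533 -0.289  0.104]
pin_holder [280.4, 239.5] 0.91 [ 0.521 -0.308  0.033]
pin_holder [235.5, 172.5] 0.68 [0.558 0.07  0.033]
carousel_base [239.0, 175.8] 0.91 [0.554 0.03  0.045]
turntable [239.1, 170.1] 0.86 [0.555 0.032 0.063]
turntable [212.5, 260.0] 0.57 [ 0.204 -0.585  0.307]
drive_hole [239.6, 168.3] 0.69 [0.556 0.036 0.069]
drive_hole [320.3, 229.3] 0.43 [ 0.656 -0.309  0.025]
red_jar [236.0, 171.7] 0.64 [0.564 0.075 0.033]
offcut_1 [257.5, 290.2] 0.91 [ 0.367 -0.463  0.046]
tape_measure [211.9, 262.2] 0.68 [ 0.201 -0.587  0.305]
top 381.55231837693134 [ 0.29981883 -0.1354057   1.08726552]
turning_pin [301.7, 213.5] 0.4 [ 0.453 -0.279  0.001]
turning_pin [330.9, 175.8] 0.4 [ 0.551 -0.35   0.066]
turning_pin [297.8, 185.8] 0.16 [ 0.529 -0.264  0.03 ]
pin_holder [297.9, 185.1] 0.55 [ 0.529 -0.264  0.03 ]
carousel_base [173.6, 180.1] 0.8 [0.537 0.088 0.03 ]
carousel_base [359.9, 240.6] 0.27 [ 0.376 -0.429  0.049]
carousel_base [176.4, 177.6] 0.18 [0.535 0.071 0.076]
turntable [174.3, 172.9] 0.56 [0.547 0.075 0.084]
drive_hole [175.5, 176.1] 0.81 [0.537 0.072 0.081]
red_jar [174.6, 174.7] 0.69 [0.541 0.075 0.085]
block_plane [307.8, 145.6] 0.77 [ 0.641 -0.29   0.051]
offcut_1 [359.1, 241.9] 0.69 [ 0.373 -0.431  0.044]
offcut_1 [298.5, 185.7] 0.59 [ 0.53  -0.267  0.028]
offcut_1 [305.4, 255.9] 0.56 [ 0.332 -0.279  0.071]
tape_measure [308.9, 256.4] 0.86 [ 0.33  -0.287  0.073]
1.0 [-3.09382185e+00 -5.45121368e-01  4.24158900e-05] [ 0.21644056 -0.45942538 -0.0398916 ] 0.0858394170786616
```

```bash
python3 - <<'E'
import cv2
a=cv2.imread("pics/top0.png")[90:290,100:400];cv2.imwrite("pics/t1.png",cv2.resize(a,(795,530),interpolation=2))
a=cv2.imread("pics/scene0.png")[110:320,150:430];cv2.imwrite("pics/s1.png",cv2.resize(a,(784,588),interpolation=2))
E
```

```text
(no output)
```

View pics/t1.png

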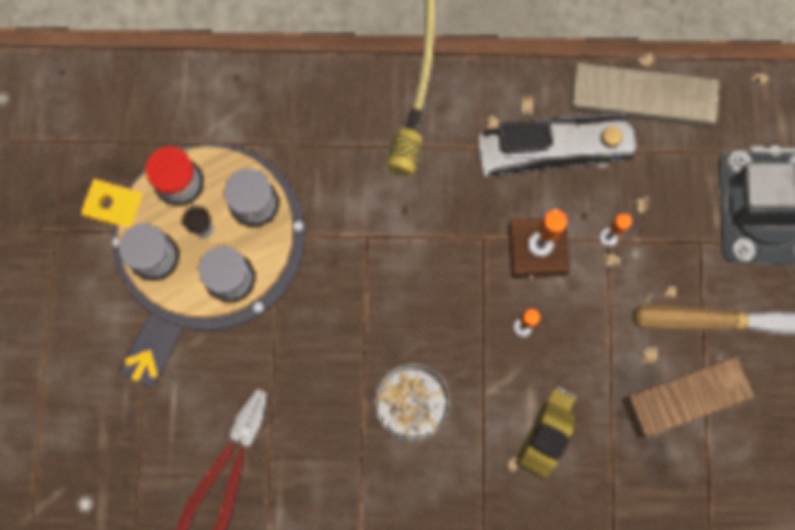

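View pics/s1.png

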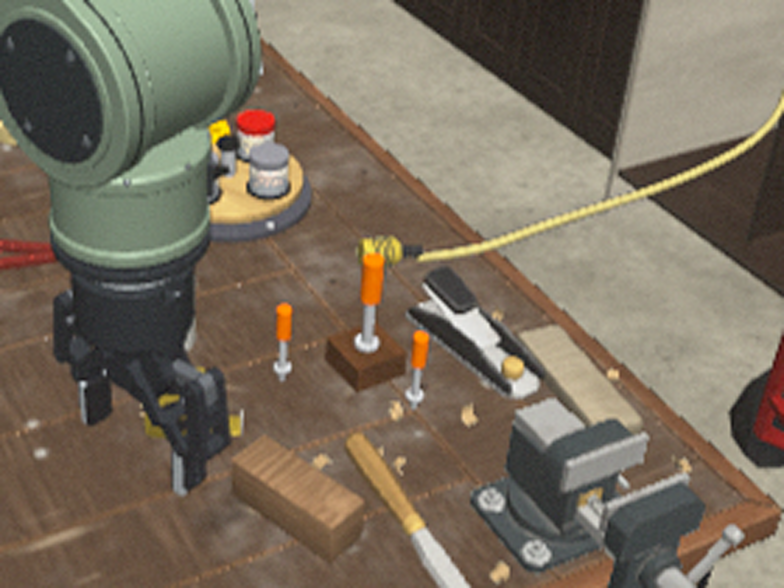

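The top view shows the full-size pin in the holder (crop 555,222), with two smaller look-alikes beside it. The lug hole is at crop (106,203), the red cap at (170,170) and the arrow at (143,365). Next I measure these precisely.

```bash
cat >> h.py <<'E'
def analyse(n,i,d):
    c=cloud(n,d); hsv=cv2.cvtColor(i,cv2.COLOR_BGR2HSV); H,S,V=cv2.split(hsv); o={}
    near=(abs(c[...,0]-.55)<.22)&(abs(c[...,1]-.08)<.22)&(d>0)
    m=(near&(c[...,2]>.078)&(c[...,2]<.092)).astype(np.uint8)
    k,l,st,ce=cv2.connectedComponentsWithStats(m)
    caps=[]
    for j in range(1,k):
        if st[j,4]>60:
            q=l==j; rd=np.mean(((H[q]<8)|(H[q]>172))&(S[q]>150))
            (u,v),r=cv2.minEnclosingCircle(np.argwhere(q)[:,::-1].astype(np.float32))
            caps.append((rd.round(2),st[j,4],ray(n,ce[j],.084)[:2].round(4),ray(n,(u,v),.084)[:2].round(4),c[q].mean(0).round(4)))
    o["caps"]=caps
    y=(near&(H>20)&(H<33)&(S>190)&(V>150))
    k,l,st,ce=cv2.connectedComponentsWithStats(y.astype(np.uint8))
    o["yel"]=[(st[j,4],ce[j].round(1),c[l==j].mean(0).round(4),st[j,:4]) for j in range(1,k) if st[j,4]>30]
    return o
E
python3 - <<'E'
from h import *
i=cv2.imread("pics/top0.png");d=np.load("pics/top0.npy");o=analyse("top",i,d)
for k in o:
    for x in o[k]:print(k,*x)
c=cloud("top",d)
# hole: dark blob in lug
g=cv2.cvtColor(i,cv2.COLOR_BGR2GRAY)
print(g[158:176,130:156])
# handle top & holder
H,S,V=cv2.split(cv2.cvtColor(i,cv2.COLOR_BGR2HSV))
m=((H>5)&(H<15)&(S>200)&(V>180)).astype(np.uint8)
k,l,st,ce=cv2.connectedComponentsWithStats(m)
for j in range(1,k):
    if st[j,4]>20:
        q=l==j; z=c[q][:,2].max(); t=q&(c[...,2]>z-.006); print("orange",st[j],ce[j],z,c[t].mean(0), ray("top",np.argwhere(t)[:,::-1].mean(0),z))
hb=(abs(c[...,0]-.53)<.05)&(abs(c[...,1]+.27)<.05)&(c[...,2]>.022)&(c[...,2]<.034)
p=c[hb];pts=p[:,:2].astype(np.float32);print("holder",hb.sum(),p.mean(0),cv2.minAreaRect(pts))
# tongue: z .005-.011
print(robot.sense()["tool_pos"])
E
```

```text
caps 0.98 250 [0.5986 0.1066] [0.5986 0.1066] [0.5985 0.1065 0.0844]
caps 0.0 247 [0.5765 0.0247] [0.5767 0.0249] [0.5763 0.0246 0.0847]
caps 0.0 88 [0.5465 0.0764] [0.5465 0.0766] [0.5468 0.0767 0.0827]
caps 0.0 257 [0.5173 0.1286] [0.5172 0.1286] [0.5172 0.1285 0.0847]
caps 0.0 260 [0.495  0.0467] [0.4948 0.0467] [0.4949 0.0466 0.0846]
yel 240 [141.4 166.4] [0.574  0.179  0.0347] [131 158  22  17]
yel 43 [153.4 226.8] [0.4053 0.1399 0.0106] [148 223  11  10]
[[ 76  77  75  76 107 164 174 162 151 129 114 102  91  84  79  78  78  80
   76  78  98 141 171 183 184 166]
 [ 75  71  73  81 130 181 192 188 184 180 174 157 134 123 108 100  91  82
   80  91 131 169 183 184 183 178]
 [ 71  68  71  97 155 186 194 194 193 192 190 186 180 175 163 154 135 117
  108 121 161 181 182 183 183 181]
 [ 69  68  76 120 177 193 192 194 192 193 193 192 193 193 190 187 182 177
  163 161 181 185 184 182 182 179]
 [ 72  71  87 140 183 192 193 194 192 188 188 192 193 196 194 194 195 194
  191 189 191 192 189 185 179 175]
 [ 71  75 104 158 186 192 194 191 182 165 162 174 187 193 194 193 193 195
  195 194 194 19
[... 1128 characters left out ...]
81  81  84  87  92  99 104 116 131 146 170 187 193 192
  192 185 175 162 157 154 153 149]
 [ 78  77  78  81  84  85  87  89  92  93  91  95  98 104 137 177 186 187
  182 167 155 147 146 145 144 143]]
orange [306 170   7   8  45] [309.13333333 173.44444444] 1.0872655173946173 [ 0.29981883 -0.1354057   1.08726552] [ 0.29981883 -0.1354057   1.08726552]
orange [298 207   5   5  21] [299.95238095 209.19047619] 1.0872655173946173 [ 0.29981883 -0.1354057   1.08726552] [ 0.29981883 -0.1354057   1.08726552]
holder 318 [ 0.53344156 -0.27832749  0.03031929] ((0.5385381579399109, -0.28208157420158386), (0.060247525572776794, 0.06051884964108467), 3.6647109985351562)
[ 0.19651932 -0.54034925  0.23126113]
```

```bash
cat >> h.py <<'E'
def rot(psi): return np.pi*np.array([np.cos(psi/2),np.sin(psi/2),0])
A=np.array([.54685,.07665])
def pol(r,a): return A+r*np.array([np.cos(a),np.sin(a)])
E
python3 - <<'E'
from h import *
i=cv2.imread("pics/top0.png");d=np.load("pics/top0.npy");c=cloud("top",d)
ok=d>0
# tongue in frame of axis
dx=c[...,0]-A[0];dy=c[...,1]-A[1];r=np.hypot(dx,dy);a=np.degrees(np.arctan2(dy,dx))
g=i.max(-1)
t=ok&(r>.112)&(r<.185)&(abs(a-156)<14)&(c[...,2]>.0045)&(c[...,2]<.014)
for th in np.arange(153,159.1,.5):
    e=np.array([np.cos(np.radians(th)),np.sin(np.radians(th))]);al=dx[t]*e[0]+dy[t]*e[1];l=-dx[t]*e[1]+dy[t]*e[0]
    if th==156: print(t.sum(),al.min(),al.max(),l.min(),l.max())
p=c[t][:,:2].astype(np.float32);b=cv2.minAreaRect(p);print(b)
e=np.array([np.cos(np.radians(156)),np.sin(np.radians(156))]);al=dx[t]*e[0]+dy[t]*e[1];l=-dx[t]*e[1]+dy[t]*e[0]
for s in np.arange(.115,.175,.01):
    q=(al>=s)&(al<s+.01);print(s.round(3),q.sum(),l[q].min().round(4),l[q].max().round(4),l[q].mean().round(4))
H,S,V=cv2.split(cv2.cvtColor(i,cv2.COLOR_BGR2HSV))
y=ok&(r>.115)&(r<.18)&(abs(a-156)<14)&(S>150)&(V>120);al=dx[y]*e[0]+dy[y]*e[1];l=-dx[y]*e[1]+dy[y]*e[0];print("arrow",y.sum(),l.mean(),(l.min()+l.max())/2,al.mean())
g=cv2.cvtColor(i,cv2.COLOR_BGR2GRAY).astype(float);w=np.clip(185-g[161:170,135:145],0,None);v,u=np.mgrid[161:170,135:145]
px=((u*w).sum()/w.sum(),(v*w).sum()/w.sum());h=ray("top",px,.033)[:2];print("hole",px,h,np.hypot(*(h-A)),np.degrees(np.arctan2(*(h-A)[::-1])))
m=((H>5)&(H<15)&(S>200)&(V>180)&ok).astype(np.uint8);k,L,st,ce=cv2.connectedComponentsWithStats(m)
for j in range(1,k):
    if st[j,4]>10: q=L==j;z=np.percentile(c[q][:,2],80);print("orange",st[j],z,ray("top",ce[j],z))
for nm,P,ps in [("pin",(.5385,-.282,.2),(0,.35,.785,1.2)),("h0",(*pol(.112,np.radians(75)),.2),(0,.5,1,1.57)),("h1",(*pol(.112,np.radians(201)),.1),(0,.5,1,1.57)),("hm",(*pol(.112,np.radians(140)),.1),(0,.5,1,1.57))]:
    for s in ps:
        q=robot.inverse_kinematics(np.array(P),rot(s));print(nm,s,None if q is None else np.round(q,2))
E
```

```text
313 0.11073663338209452 0.18259426020076633 -0.033697281939311874 0.03382853400472926
((0.412646621465683, 0.1359347552061081), (0.06776487082242966, 0.07116103172302246), 64.82966613769531)
0.115 49 -0.0193 0.0192 0.0006
0.125 48 -0.0186 0.0196 0.0005
0.135 49 -0.0199 0.0203 -0.0001
0.145 48 -0.0196 0.0191 0.0003
0.155 51 -0.0337 0.0201 -0.0009
0.165 46 -0.0194 0.0338 0.0009
arrow 72 -0.0005685443122281546 -0.0007730752022327425 0.15607383737731656
hole (np.float64(139.59808917197452), np.float64(165.8547770700637)) [0.57605547 0.18473656] 0.11196277570154246 74.87950580430238
orange [306 170   7   8  44] 0.13951757395909126 [ 0.5363385  -0.28184645  0.13951757]
orange [333 171   4   6  19] 0.09480108411441095 [ 0.54879924 -0.35648072  0.09480108]
orange [298 207   5   5  20] 0.09368907474659179 [ 0.45048378 -0.26338909  0.09368907]
pin 0 [ 0.37  0.8   0.14  1.4  -0.12  0.95 -1.04]
pin 0.35 [ 0.42  0.79  0.03  1.4  -0.03  0.95 -0.77]
pin 0.785 [ 0.47  0.79 -0.08  1.4   0.07  0.95 -0.42]
pin 1.2 [ 0.52  0.8  -0.19  1.4   0.17  0.97 -0.08]
h0 0 [-0.5   0.81  0.29  1.42 -0.25  0.95 -1.72]
h0 0.5 [-0.43  0.79  0.13  1.41 -0.12  0.94 -1.34]
h0 1 [-0.35  0.79 -0.03  1.41  0.03  0.94 -0.96]
h0 1.57 [-0.26  0.79 -0.22  1.41  0.19  0.96 -0.53]
h1 0 [-0.24  0.78  0.15  2.09 -0.38  0.3  -1.34]
h1 0.5 [-0.2   0.77  0.08  2.09 -0.19  0.28 -1.03]
h1 1 [-0.15  0.77  0.    2.09 -0.    0.28 -0.72]
h1 1.57 [-0.1   0.77 -0.09  2.09  0.22  0.29 -0.37]
hm 0 [-0.53  0.82  0.27  1.96 -0.49  0.43 -1.46]
hm 0.5 [-0.47  0.81  0.16  1.96 -0.31  0.4  -1.14]
hm 1 [-0.41  0.8   0.06  1.95 -0.11  0.39 -0.84]
hm 1.57 [-0.34  0.8  -0.06  1.95  0.11  0.4  -0.49]
```

```bash
python3 - <<'E'
from h import *
P=.785;o=rot(P);x,y=.5372,-.282
robot.grip(.05)
robot.move_pose([x,y,.20],o)
robot.movel([x,y,.097],o,feed=.12)
s=robot.sense();print(s["time_s"],s["tool_pos"],s["force"])
robot.grip(0)
s=robot.sense();print(s["time_s"],s["finger_gap"],s["gripper_force"],s["force"],s["ft_torque"])
robot.movel([x,y,.235],o,feed=.12)
s=robot.sense();print(s["time_s"],s["finger_gap"],s["gripper_force"],s["force"],s["ft_torque"])
hx,hy=pol(.112,np.radians(75.0))
robot.move_pose([hx,hy,.235],o)
robot.movel([hx,hy,.135],o,feed=.12)
s=robot.sense();print(s["time_s"],s["tool_pos"],s["force"])
for n in("scene","top"):
    i,d=robot.get_image(n);cv2.imwrite(f"pics/{n}2.png",i);np.save(f"pics/{n}2.npy",d)
a=cv2.imread("pics/scene2.png")[90:270,150:390];b=cv2.imread("pics/top2.png")[90:290,90:310]
cv2.imwrite("pics/c2.png",np.hstack([cv2.resize(a,(400,300)),cv2.resize(b,(330,300))]))
E
```

```text
4.025 [ 0.5374769  -0.2822293   0.09769408] [0.46606794 0.50458518 0.83745265]
4.3917 0.020718136753476314 58.44536729156971 [-0.768439    0.44316578  6.62567719] [ 0.19396433  0.33864099 -0.0324212 ]
5.6917 0.020371838957013076 58.691657334566116 [-0.17451503 -0.95580758 -1.49870032] [-0.00922229  0.03651591 -0.01890029]
8.3833 [0.57618811 0.18487632 0.13570161] [ 0.63663946 -0.37935526 -0.9670753 ]
```

View pics/c2.png

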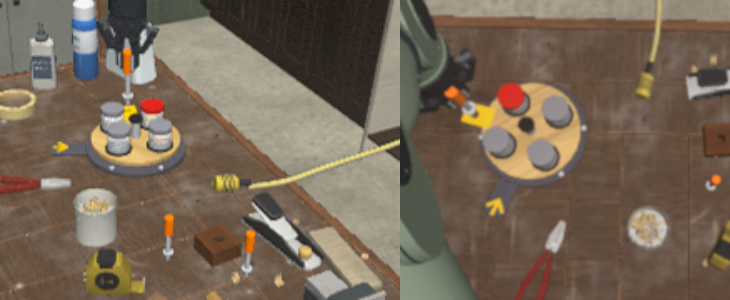

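The picture shows the pin held upright over the lug with nothing else disturbed. I'll descend in small steps and check the force at each one.

```bash
python3 - <<'E'
from h import *
o=rot(.785);hx,hy=pol(.112,np.radians(75.0))
f0=np.array(robot.sense()["force"])
robot.movel([hx,hy,.125],o,feed=.06)
z=.125
while z>.094:
    z-=.002; robot.movel([hx,hy,z],o,feed=.03); s=robot.sense(); f=np.array(s["force"])-f0
    print(round(z,4),np.round(s["tool_pos"],4),f.round(1),np.round(s["ft_torque"],2))
    if abs(f[2])>12 or np.hypot(f[0],f[1])>12: break
print(s["time_s"],s["finger_gap"])
E
```

```text
0.123 [0.5758 0.1848 0.123 ] [ 0.4  0.2 -0.4] [ 0.01  0.06 -0.  ]
0.121 [0.5758 0.1848 0.1209] [0.8 0.2 0.3] [-0.01 -0.   -0.07]
0.119 [0.5758 0.1848 0.1189] [ 0.6 -0.3  0.4] [ 0.06 -0.05 -0.01]
0.117 [0.5758 0.1848 0.1169] [ 0.7 -0.5  0.8] [ 0.02 -0.04  0.01]
0.115 [0.5758 0.1848 0.1149] [0.6 0.5 1.1] [-0.   -0.01 -0.05]
0.113 [0.5758 0.1848 0.1129] [ 1.3 -0.2 -0.1] [ 0.03  0.02 -0.01]
0.111 [0.5758 0.1848 0.1109] [0.4 1.3 0.2] [ 0.    0.   -0.05]
0.109 [0.5758 0.1848 0.1089] [0.3 0.  1.5] [-0.05  0.    0.03]
0.107 [0.5758 0.1848 0.1069] [ 0.8  0.1 -0.6] [-0.03  0.04  0.01]
0.105 [0.5758 0.1848 0.1049] [0.2 0.8 0.2] [-0.01  0.05 -0.04]
0.103 [0.5758 0.1848 0.1029] [ 1.   0.9 -0.2] [ 0.06 -0.01 -0.02]
0.101 [0.5764 0.1849 0.1016] [ 0.  -1.   9.7] [-0.17  0.1  -0.06]
0.099 [0.5776 0.1849 0.1014] [-0.5 -3.7 35.8] [-0.82  0.42 -0.11]
12.05 0.020684525468854915
```

The collar seated at TCP z ≈ 0.1015, where expected. Now I ease off the push and turn.

```bash
python3 - <<'E'
from h import *
o=rot(.785);f0=np.array([.64,-.38,-.97])
robot.movel([*pol(.112,np.radians(75.0)),.1008],o,feed=.03)
print(np.round(robot.sense()["force"],1))
for k,a in enumerate(np.linspace(75,200,22)[1:]):
    robot.movel([*pol(.112,np.radians(a)),.1008],o,feed=.05); s=robot.sense(); f=np.array(s["force"])-f0
    if k%4==0 or np.linalg.norm(f)>25: print(round(a),np.round(s["tool_pos"],4),f.round(1),np.round(s["ft_torque"],2))
    if np.linalg.norm(f)>40: break
print(s["time_s"],s["tool_pos"],f)
for n in("scene","top"):
    i,d=robot.get_image(n);cv2.imwrite(f"pics/{n}3.png",i);np.save(f"pics/{n}3.npy",d)
    print(n)
    oo=analyse(n,i,d)
    for k in oo:
        for x in oo[k]:print(k,*x[:5])
a=cv2.imread("pics/scene3.png")[90:270,150:390];b=cv2.imread("pics/top3.png")[90:290,90:310]
cv2.imwrite("pics/c3.png",np.hstack([cv2.resize(a,(400,300)),cv2.resize(b,(330,300))]))
E
```

```text
[-0.8 -0.7 14.6]
81 [0.5649 0.1875 0.1015] [-2.3 -0.6 15.3] [-0.18  0.4   0.02]
105 [0.5188 0.1852 0.1015] [-0.9  0.5 16.5] [-0.06  0.25  0.02]
129 [0.4775 0.1645 0.1015] [-2.2  0.2 19.5] [ 0.03  0.37 -0.04]
152 [0.4481 0.1287 0.1015] [-2.1  0.9 22.1] [-0.04  0.48  0.04]
176 [0.4357 0.084  0.1014] [-1.8 -0.2 22.8] [-0.16  0.27  0.01]
200 [0.4425 0.0382 0.1015] [-0.6 -0.4 22.3] [-0.23 -0.17  0.  ]
20.35 [0.44250391 0.03823448 0.10146688] [-0.55591662 -0.39512935 22.26334616]
scene
caps 0.0 95 [0.5701 0.1291] [0.5704 0.1282] [0.57   0.1288 0.0843]
caps 0.0 100 [0.5993 0.0501] [0.5973 0.0473] [0.5991 0.0496 0.0844]
caps 0.0 154 [0.5254 0.0323] [0.5256 0.037 ] [0.5257 0.033  0.0838]
yel 117 [208.6 185.3] [0.4442 0.0329 0.031 ] [199 178  20  14]
top
caps 0.0 185 [0.6037 0.0473] [0.6025 0.0501] [0.6035 0.0472 0.0847]
caps 0.0 135 [0.5298 0.0173] [0.5276 0.0175] [0.5296 0.0172 0.0847]
yel 72 [191.1 216.6] [0.4332 0.0311 0.0343] [183 206  15  17]
```

View pics/c3.png

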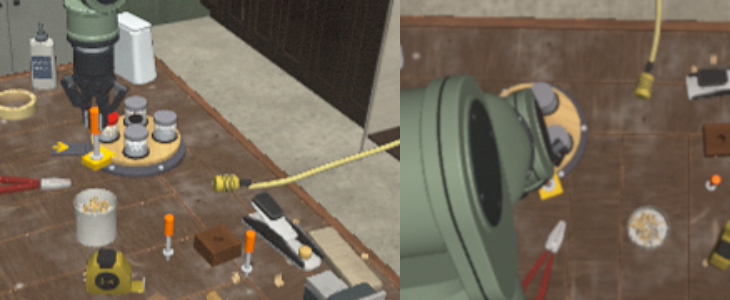

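```bash
cat >> h.py <<'E'
from scipy.optimize import minimize
def fit(n,d,red0):
    c=cloud(n,d); K,R,t=cam(n); v,u=np.mgrid[:d.shape[0],:d.shape[1]]
    rd=np.stack([(u-K[0,2])/K[0,0],(v-K[1,2])/K[1,1],np.ones_like(d)],-1)@R; o=-R.T@t
    q=(o+rd*((.0845-o[2])/rd[...,2])[...,None])[...,:2]; z=c[...,2]
    rr=np.hypot(*np.moveaxis(q-A,-1,0)); kn=(d>0)&(rr>.033)&(rr<.1)&(z<.09)
    Q=q[kn]; L=(z[kn]>.0805).astype(float)
    def cost(p):
        C=[A+p[:2]*1e-3+.06*np.array([np.cos(x),np.sin(x)]) for x in np.radians(p[2])+np.arange(4)*np.pi/2]
        dist=np.min([np.hypot(*(Q-k).T) for k in C],0)
        return np.mean((1/(1+np.exp(np.clip((dist-.0243-p[3]*1e-3)/.0008,-50,50)))-L)**2)
    def best(free):
        f=(lambda p:cost([*p,0])) if free else (lambda p:cost([0,0,p[0],0]))
        S=[minimize(f,([0,0,red0+e] if free else [red0+e]),method="Nelder-Mead",options=dict(initial_simplex=None,xatol=.01,fatol=1e-7)) for e in(-3,-1,1,3)]
        b=min(S,key=lambda s:s.fun); return b.x.round(2),round(b.fun,4)
    return kn.sum(),best(True),best(False)
E
python3 - <<'E'
from h import *
for n,k,r in[("top",0,30),("top",2,30),("scene",2,30),("top",3,155),("scene",3,155)]: print(n,k,fit(n,np.load(f"pics/{n}{k}.npy"),r))
E
```

```text
Traceback (most recent call last):
  File "h.py", line 49, in fit
    return kn.sum(),best(True),best(False)
                    ~~~~^^^^^^
  File "h.py", line 47, in best
    S=[minimize(f,([0,0,red0+e] if free else [red0+e]),method="Nelder-Mead",options=dict(initial_simplex=None,xatol=.01,fatol=1e-7)) for e in(-3,-1,1,3)]
       ~~~~~~~~^^^^^^^^^^^^^^^^^^^^^^^^^^^^^^^^^^^^^^^^^^^^^^^^^^^^^^^^^^^^^^^^^^^^^^^^^^^^^^^^^^^^^^^^^^^^^^^^^^^^^^^^^^^^^^^^^^^^^
  File "h.py", line 46, in <lambda>
    f=(lambda p:cost([*p,0])) if free else (lambda p:cost([0,0,p[0],0]))
                ~~~~^^^^^^^^
  File "h.py", line 42, in cost
    C=[A+p[:2]*1e-3+.06*np.array([np.cos(x),np.sin(x)]) for x in np.radians(p[2])+np.arange(4)*np.pi/2]
         ~~~~~^~~~~
TypeError: can't multiply sequence by non-int of type 'float'
```

```bash
sed -i 's/A+p\[:2\]\*1e-3/A+np.array(p[:2])*1e-3/; s/\[0,0,red0+e\] if/[.5,.5,red0+e] if/; s/method="Nelder-Mead",options=.*fatol=1e-7))/method="Powell")/' h.py
python3 - <<'E'
from h import *
for n,k,r in[("top",0,30),("top",2,30),("scene",2,30),("top",3,155),("scene",3,155)]: print(n,k,fit(n,np.load(f"pics/{n}{k}.npy"),r))
E
```

```text
top 0 (np.int64(3716), (array([ 0.36,  0.16, 30.01]), np.float64(0.0107)), (array([30.01]), np.float64(0.0112)))
top 2 (np.int64(3706), (array([ 0.38,  0.19, 29.98]), np.float64(0.0088)), (array([29.99]), np.float64(0.0093)))
scene 2 (np.int64(1204), (array([-1.21, -0.37, 29.96]), np.float64(0.0302)), (array([29.91]), np.float64(0.0333)))
top 3 (np.int64(1419), (array([1.1000e-01, 9.0000e-02, 1.5553e+02]), np.float64(0.0054)), (array([155.62]), np.float64(0.0054)))
scene 3 (np.int64(956), (array([ -1.34,  -0.91, 155.7 ]), np.float64(0.0407)), (array([155.52]), np.float64(0.0436)))
```

```bash
python3 - <<'E'
from h import *
o=rot(.785)
robot.movel([*pol(.112,np.radians(200.5)),.1008],o,feed=.01)
robot.dwell(.5)
s=robot.sense();print(s["time_s"],s["tool_pos"],np.round(s["force"],1),s["finger_gap"])
for n in("scene","top"):
    i,d=robot.get_image(n);cv2.imwrite(f"pics/{n}4.png",i);np.save(f"pics/{n}4.npy",d);print(n,fit(n,d,156))
a=cv2.imread("pics/scene4.png")[130:230,160:293];cv2.imwrite("pics/c4.png",cv2.resize(a,(798,600),interpolation=2))
E
```

```text
21.2 [0.44276984 0.03759654 0.10146495] [-0.1  0.1 21.2] 0.020960338979551976
scene (np.int64(948), (array([ -1.37,  -1.1 , 156.11]), np.float64(0.039)), (array([156.1]), np.float64(0.0424)))
top (np.int64(1393), (array([-1.0000e-02,  5.0000e-02,  1.5605e+02]), np.float64(0.0065)), (array([156.05]), np.float64(0.0065)))
```

View pics/c4.png

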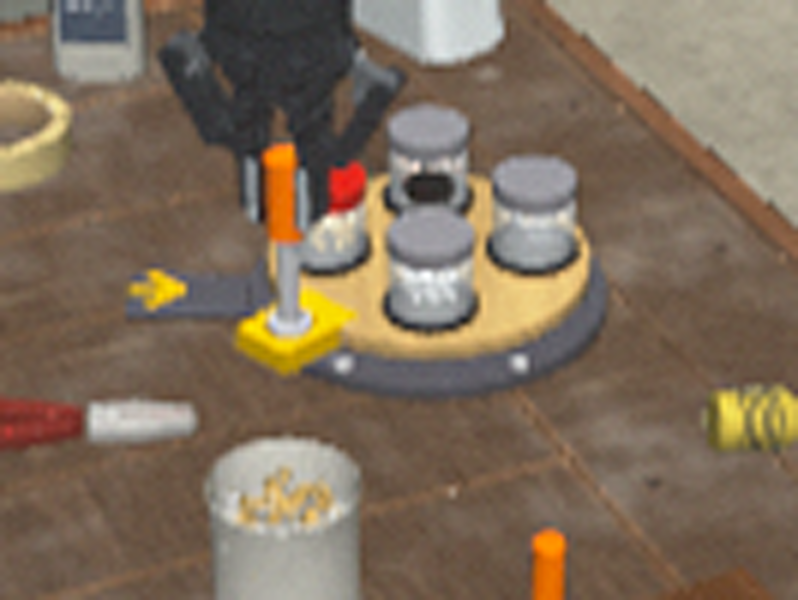

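The view shows the collar (crop 290,320) flat on the lug, the pin upright and gripped, and the red jar in line with the arrow. The fitted angle is 156.05–156.1°, against 156.0–156.1° for the tongue. I'm handing the job in.

```bash
python3 -c "
from bench import robot
print(robot.finish_job())"
```

```text
the job is handed in; nothing more can be done
None
```

The job is handed in: the pin is fully home in the lug and still gripped upright, and the red-capped jar lines up with the yellow arrow to within about 0.2° by camera measurement, at about 21 s of the 54 s allowed.

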